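# Sort a left-hand and a right-hand angle bracket into their trays

### The arm

A 6-joint arm with a two-finger parallel gripper is mounted at the origin on a cart in front of the work surface, level with it; the furniture and walls round the work are solid. World frame = base frame: x ahead of the robot, y to its left, z up, the work surface at z = 0. Lengths are in m, angles in rad, forces in N, time in s.
With the tool pointing down it reaches from about 0.225 to 0.875 m from the base axis. Payload 3.4 kg.
Tool frame: the origin (TCP) lies between the finger pads; the fingertips stand 11 mm ahead of it and the grasp point (between the pads) lies 8 mm behind it; z points along the fingers, y is the direction in which the jaws open and shut (so a half turn about z gives the same grasp; the last joint's range is limited). The gripper opens to 85 mm and grips with 20 to 120 N. Pads are 22 mm wide; open, the fingers measure 114 mm over their backs; the gripper's body (76 mm by 85 mm) begins 54 mm behind the grasp point. The pads swing forward as they close: fully open they stand 13 mm farther back than shut.
Start: joints at [-1.358, 0.276, 1.505, -0, 1.361, -0.121], TCP at [0.188, -0.543, 0.207] pointing down, gripper open.
Joint ranges: [-2.89, 2.89], [-0.75, 2.08], [0.22, 2.7], [-1.18, 4.32], [0.11, 2.71], [-2.7, 2.7]. Speed limits (rad/s): [2.57, 2.57, 3.14, 3.14, 3.14, 3.14].

### API

Orientations are given as a unit quaternion [w, x, y, z].
In Python, from rig import manip gives the robot as it stands. The module is installed in compiled form; this text tells all that it offers.
- The arm moves only by the tool move_arm, never from a script. Its argument "series" is a list that holds one entry, the list of rows, each a list of 7 numbers: the shift along the world's x, y, z in m, then the turn, a rotation vector about the world's x, y, z in rad, then the finger opening in m, from 0 to 0.0854. A call has 1 to 20 rows; each row shifts and turns the commanded pose from where the row before left it; what a row does not reach is not made up. A row lasts 1/12 s, in which the tool goes at most 41.7 mm and 7.16 degrees, less where a joint would pass 70% of its speed; a pose out of reach is approached as far as the arm can. A call with a gripper value outside its range is refused whole. The fingers move at their own pace and stop on an object; "newtons" is the grip in N (left out, the last holds). Time passes only in rows, so rows that do not move let the fingers close. It gives the time, the measured TCP pose, the force and the opening at its end, in the units of the state.
- manip.get_state(): the state, without advancing time (a new reading comes with each control period).
- manip.get_image(name): name is "side" or "top" or "wrist"; returns a dict with "color" (480x640x3 uint8, red, green, blue), "fx", "fy", "cx", "cy" (pixels), "k1" (the pictures are not rectified: a ray, as slopes to the right and down, at radius r is drawn at 1 + k1 r^2 times it, then the intrinsics apply), "R" (3x3) and "t" (3): a world point X has camera coordinates R X + t; the wrist camera has in their place "tool_from_camera" (4x4, takes a point from camera to tool coordinates, whose origin is the TCP and whose axes are the flange's). Camera axes: x right, y down, z forward; pixel columns grow to the right and rows downward; lengths in m; the calibration is good to about 2 mm. A picture is of the moment at which its call begins: read the wrist's pose just before it. There is no depth.
- manip.sign_off(): hands the job in, once; it reports no verdict.
The state is a dict: "clock": time; "qpos": joint angles; "qd": joint speeds; "effort": joint torques, N m; "position": TCP position; "ee_rot": TCP orientation; "contact_force": force on the tool from outside, world axes, zero at the start; "moment": the same for the moment, N m; "width": finger opening in m.
Only numpy, scipy, OpenCV 4.12 (cv2) and the standard library are available. Lean on these libraries where they do the work, as an engineer would, in place of code of your own. Each camera call takes 0.05 s, during which the arm holds its last target.

### The job

Two brass angle brackets, mirror images of each other, lie on the black rubber pad behind the soldering brick. Sort them into the two dark steel trays: put each bracket into the tray whose fixed sample, on the shelf beside the bin, is of the same hand. Each must end lying flat on the floor of its bin, tongue upright.

Things in the scene. Friction and masses are not known exactly. Their poses are not given: they have to be found in the camera images.
- bracket_left_mid (a point): Left-hand brass L-bracket lying on a 4 mm black pad; 90 g, plate 4 mm thick. Long arm 56 x 18 mm along x (-28 to 28). Short arm 18 mm wide at the +x end, out to y = +27: seen from above, looking towards that end, it points left. Grip by the upright tongue on the long arm's middle line: 10 mm thick, x -20 to 16, top 34 mm over the underside. Point: middle of the long arm, 17 mm over the underside; z up.
- bracket_right_mid (a point): Right-hand brass L-bracket lying on a 4 mm black pad; 90 g, plate 4 mm thick. Long arm 56 x 18 mm along x (-28 to 28). Short arm 18 mm wide at the +x end, out to y = -27: seen from above, looking towards that end, it points right. Grip by the upright tongue on the long arm's middle line: 10 mm thick, x -20 to 16, top 34 mm over the underside. Point: middle of the long arm, 17 mm over the underside; z up.
- tray_left_in (a point): Fixed dark steel tray for left-hand brackets, told by its fixed left-hand sample; the trays may change places. Bin inside 86 (x) x 116 mm (y), walls 4 mm thick, 11 mm over the bin floor. Point: centre of the bin floor, 7 mm over the worktop; z up. The sample's shelf is outside the bin, 62 to 108 mm along +y; its tongue, along x, reaches 38 mm over the bin floor.
- tray_right_in (a point): Fixed dark steel tray for right-hand brackets, told by its fixed right-hand sample; the trays may change places. Bin inside 86 (x) x 116 mm (y), walls 4 mm thick, 11 mm over the bin floor. Point: centre of the bin floor, 7 mm over the worktop; z up. The sample's shelf is outside the bin, 62 to 108 mm along +y; its tongue, along x, reaches 38 mm over the bin floor.
Not all that is in view belongs to the job. What is shaped like the part that bears bracket_left_mid but red is not meant. What is shaped like the part that bears bracket_right_mid but red is not meant.

How it is judged:
By the outcome, as a careful person would: the job done as asked, in the order asked, and still so for the second after the job is handed in, with the robot touching nothing.
It also fails if it takes over 51 s, if anything falls off the work surface, if the arm or the gripper's body presses on something with over 40 N, if the wrist force passes 120 N, or if a joint passes its speed limit or range.

## Working session

There is one attempt and no reset: what is moved stays moved. The work goes in short steps, Python scripts to look and compute and a tool call to move; the robot and the scene stay as the last step left them, time stands still between calls to the robot, and variables do not carry over. Pictures are saved under pics/ and viewed, and the job is handed in when it is done.

Besides the shell and the picture viewer there is one more tool, called as name(argument=value, ...), one argument or row to a line, values as JSON. move_arm: Moves the arm, as the interface text tells. Its arguments: {"type":"object","properties":{"series":{"type":"array"},"newtons":{"type":"number"}},"required":["series"]}

```bash
mkdir -p pics; cat > h.py <<'E'
import numpy as np, cv2
from rig import manip
def grab(n,f):
    s=manip.get_state(); im=manip.get_image(n)
    cv2.imwrite('pics/'+f+'.png',im['color'][:,:,::-1]); np.savez('pics/'+f+'.npz',**{k:v for k,v in im.items()},pos=s['position'],rot=s['ee_rot'])
    return im,s
E
python3 - <<'E'
from h import *
for n in ('top','side','wrist'):
    im,s=grab(n,n+'0')
    print(n,im['fx'],im['k1'],im.get('t'),im.get('tool_from_camera'))
print(s)
E
```

```text
top 488.7261974967004 0.005160733303260765 [-0.18538223  0.48249959  1.06677479] None
side 449.95549564969605 0.023479721712308887 [0.51538579 0.14178412 1.10061861] None
wrist 393.4970355874086 -0.0181134177349145 None [[-3.25908493e-05 -9.65470102e-01 -2.60513878e-01  6.50551618e-02]
 [ 9.99999999e-01 -2.57438091e-05 -2.96950448e-05 -9.88716323e-04]
 [ 2.19630584e-05 -2.60513879e-01  9.65470102e-01 -1.66641650e-01]
 [ 0.00000000e+00  0.00000000e+00  0.00000000e+00  1.00000000e+00]]
{'clock': 0.1, 'qpos': array([-1.35799772e+00,  2.76526656e-01,  1.50601423e+00, -1.15698926e-05,
        1.36070902e+00, -1.20982377e-01]), 'qd': array([ 9.62639766e-04, -5.47354027e-05, -5.48967321e-03, -3.57939043e-03,
       -3.70910608e-04, -1.57014829e-03]), 'effort': array([ 9.18817786e-04, -4.17700696e+01, -2.46404725e+01, -1.22145611e-04,
        5.81893066e-03,  1.50216692e-05]), 'position': array([ 0.18827024, -0.54275576,  0.20642609]), 'ee_rot': array([-8.27492547e-04,  9.86105536e-01,  1.66117988e-01, -4.36780478e-05]), 'contact_force': array([ 0.70236865, -0.02079958, -0.46548669]), 'moment': array([-0.04535912,  0.00219145,  0.01140144]), 'width': 0.08539856817760158}
```

View pics/top0.png

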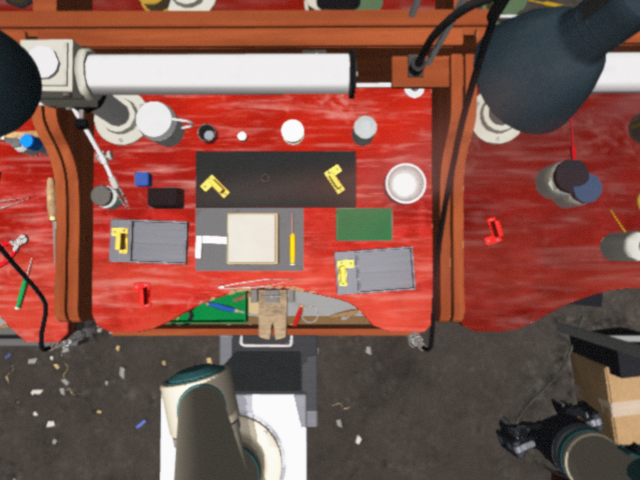

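View pics/side0.png

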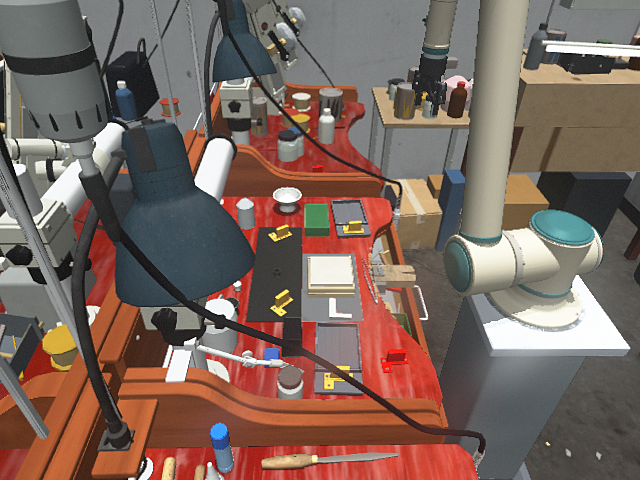

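View pics/wrist0.png

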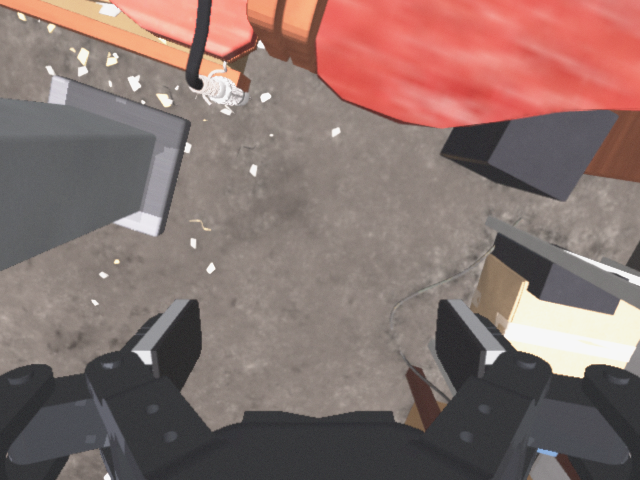

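The top view shows the pad at cols 196-355, rows 152-206, with brass brackets near (214,185) and (335,179). The trays are near (148,242) and (375,270), each with its sample shelf on the left. I'll zoom in to measure.

```bash
python3 - <<'E'
import cv2
im=cv2.imread('pics/top0.png')
a=cv2.resize(im[150:210,190:360],None,fx=4.5,fy=4.5,interpolation=cv2.INTER_CUBIC)
b=cv2.resize(im[210:300,100:230],None,fx=3,fy=3,interpolation=cv2.INTER_CUBIC)
c=cv2.resize(im[210:300,320:450],None,fx=3,fy=3,interpolation=cv2.INTER_CUBIC)
import numpy as np
d=np.zeros((270+270,780,3),np.uint8); d[:270,:765]=a; d[270:,:390]=b; d[270:,390:]=c
cv2.imwrite('pics/crop0.png',d)
s=cv2.imread('pics/side0.png'); cv2.imwrite('pics/crop1.png',cv2.resize(s[190:410,230:430],None,fx=2.7,fy=2.7,interpolation=cv2.INTER_CUBIC))
E
```

```text
(no output)
```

View pics/crop0.png

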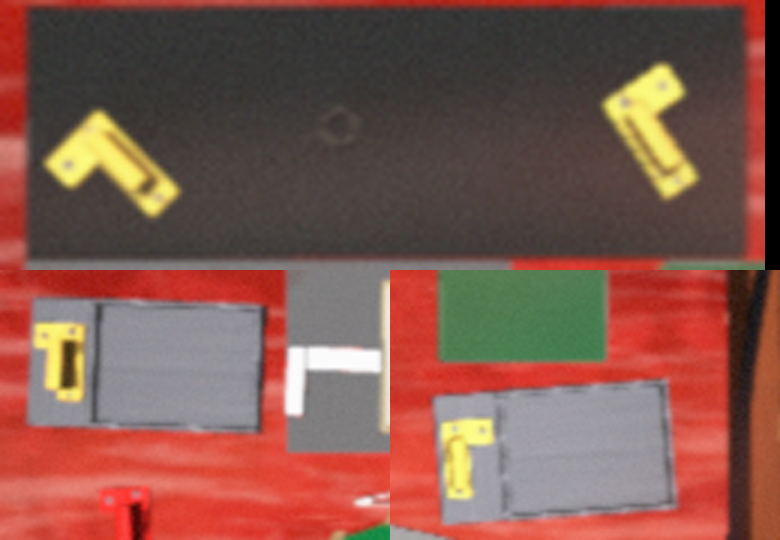

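View pics/crop1.png

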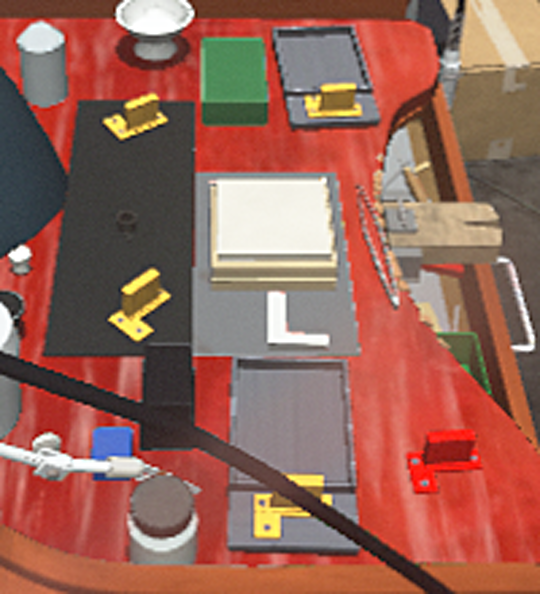

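```bash
cat >> h.py <<'E'
def load(f): return dict(np.load('pics/'+f+'.npz'))
def Rq(q):
    from scipy.spatial.transform import Rotation as R
    return R.from_quat([q[1],q[2],q[3],q[0]]).as_matrix()
def pose(d):
    if 'R' in d: R=d['R'];t=d['t']; return -R.T@t, R.T
    T=d['tool_from_camera'];A=Rq(d['rot']); return A@T[:3,3]+d['pos'], A@T[:3,:3]
def ray(d,p):
    p=np.atleast_2d(np.float64(p)); k=float(d['k1'])
    K=np.array([[d['fx'],0,d['cx']],[0,d['fy'],d['cy']],[0,0,1]],float)
    u=cv2.undistortPoints(p.reshape(-1,1,2),K,np.array([k,0,0,0,0.])).reshape(-1,2)
    c,A=pose(d); return c,np.c_[u,np.ones(len(u))]@A.T
def onz(d,p,z):
    c,r=ray(d,p); return c+r*((z-c[2])/r[:,2])[:,None]
def brass(img):
    h=cv2.cvtColor(img,cv2.COLOR_RGB2HSV); return cv2.inRange(h,(18,110,90),(38,255,255))
E
python3 - <<'E'
from h import *
d=load('top0');print(pose(d)); print(pose(load('side0'))[0])
m=brass(d['color'])
n,l,st,c=cv2.connectedComponentsWithStats(m)
for i in range(1,n):
    if st[i,4]>60 and st[i,1]>140 : print(st[i],c[i],onz(d,c[i],.01))
for nm,p,z in [('bin',(188,222),.018),('binBR',(187,263),.018),('L tr TL',(110,220),.018),('tr2',(415,248),.018),('tr2br',(414,290),.018),('div',(445,200),.05),('pen',(292,235),.02),('brickTL',(228,213),.03),('brickBR',(277,263),.03),('cylb',(250,95),.3)]: print(nm,onz(d,p,z).round(3))
# L bracket contours corners
for i in range(1,n):
    if st[i,4]>60 and st[i,1]>140 and st[i,0]>90 and st[i,0]<420:
        cn,_=cv2.findContours((l==i).astype('uint8'),0,2)
        ap=cv2.approxPolyDP(cn[0],2.0,True)[:,0]; print(np.c_[ap,onz(d,ap,.007)[:,:2].round(3)].tolist())
E
```

```text
(array([ 0.45490588, -0.19461735,  1.07720267]), array([[ 4.45778555e-04, -9.99667195e-01,  2.57934183e-02],
       [-9.99961579e-01, -2.19803308e-04,  8.76313751e-03],
       [-8.75455162e-03, -2.57963337e-02, -9.99628885e-01]]))
[0.55445009 0.77084625 0.77166556]
[324 164  21  30 332] [334.55421687 178.30421687] [[ 0.62092896 -0.22348312  0.01      ]]
[200 174  30  24 337] [214.52818991 185.92878338] [[0.60435031 0.03983048 0.01      ]]
[112 228  16  26 295] [120.68474576 239.02033898] [[0.4877598  0.24498749 0.01      ]]
[289 233   6  30 148] [291.98648649 247.79054054] [[ 0.46866123 -0.13044246  0.01      ]]
[338 260  16  25 218] [343.44036697 270.72477064] [[ 0.4187026  -0.24275543  0.01      ]]
bin [[0.525 0.095 0.018]]
binBR [[0.435 0.097 0.018]]
L tr TL [[0.529 0.265 0.018]]
tr2 [[ 0.468 -0.397  0.018]]
tr2br [[ 0.378 -0.395  0.018]]
div [[ 0.569 -0.454  0.05 ]]
pen [[ 0.496 -0.131  0.02 ]]
brickTL [[0.543 0.006 0.03 ]]
brickBR [[ 0.436 -0.1    0.03 ]]
cylb [[ 0.71 -0.08  0.3 ]]
[[335.0, 164.0, 0.653, -0.225], [326.0, 170.0, 0.64, -0.205], [324.0, 175.0, 0.629, -0.2], [336.0,
[... 208 characters left out ...]
 [212.0, 187.0, 0.602, 0.046], [222.0, 197.0, 0.58, 0.024], [229.0, 193.0, 0.589, 0.009], [212.0, 174.0, 0.631, 0.046]]
[[112.0, 228.0, 0.512, 0.266], [112.0, 235.0, 0.497, 0.265], [116.0, 236.0, 0.494, 0.257], [115.0, 248.0, 0.468, 0.259], [121.0, 253.0, 0.457, 0.245], [126.0, 253.0, 0.457, 0.234], [127.0, 228.0, 0.512, 0.233]]
[[293.0, 233.0, 0.501, -0.132], [290.0, 234.0, 0.499, -0.126], [290.0, 262.0, 0.438, -0.126], [294.0, 262.0, 0.438, -0.135]]
[[352.0, 260.0, 0.442, -0.262], [343.0, 260.0, 0.442, -0.242], [342.0, 264.0, 0.433, -0.24], [338.0, 261.0, 0.44, -0.231], [339.0, 284.0, 0.39, -0.233], [346.0, 284.0, 0.39, -0.248], [345.0, 267.0, 0.427, -0.246], [352.0, 267.0, 0.427, -0.262]]
```

```bash
python3 - <<'E'
from h import *
a=load('top0');b=load('side0')
def tri(p,q):
    c1,r1=ray(a,p);c2,r2=ray(b,q);r1=r1[0];r2=r2[0]
    s=np.linalg.lstsq(np.c_[r1,-r2],c2-c1,rcond=None)[0]
    return (c1+s[0]*r1).round(3),(c2+s[1]*r2).round(3)
print('cyl',tri((352,75),(225,142)))
print('brick corner',tri((228,213),(313,257)),tri((277,213),(311,257)))
s=b['color'][100:280,120:330]
cv2.imwrite('pics/c2.png',cv2.resize(s,None,fx=3,fy=3)[:,:,::-1])
E
```

```text
cyl (array([ 0.75 , -0.245,  0.277]), array([ 0.747, -0.245,  0.276]))
brick corner (array([ 0.536, -0.009,  0.109]), array([ 0.534, -0.009,  0.109])) (array([ 0.543, -0.1  ,  0.033]), array([ 0.537, -0.099,  0.032]))
```

View pics/c2.png

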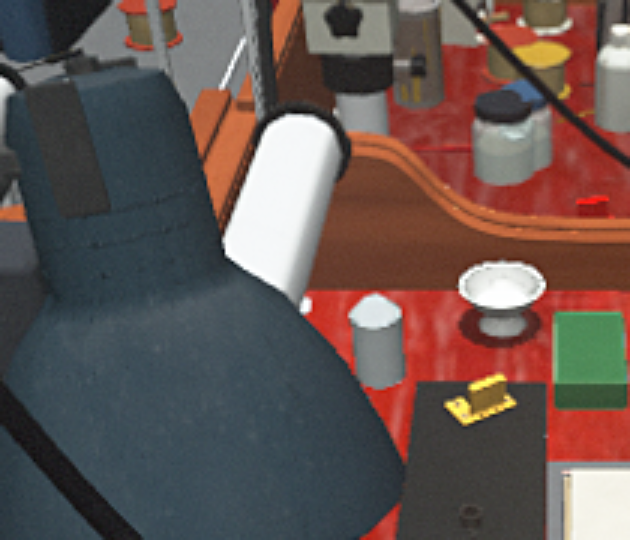

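```bash
python3 - <<'E'
from h import *
a=load('top0');b=load('side0')
A=cv2.resize(a['color'][0:360,400:520],None,fx=1.6,fy=1.6);B=cv2.resize(b['color'][0:230,210:420],None,fx=2.5,fy=2.5)
d=np.zeros((576,192+525,3),np.uint8);d[:,:192]=A;d[:575,192:]=B
cv2.imwrite('pics/c3.png',d[:,:,::-1])
E
```

```text
(no output)
```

View pics/c3.png

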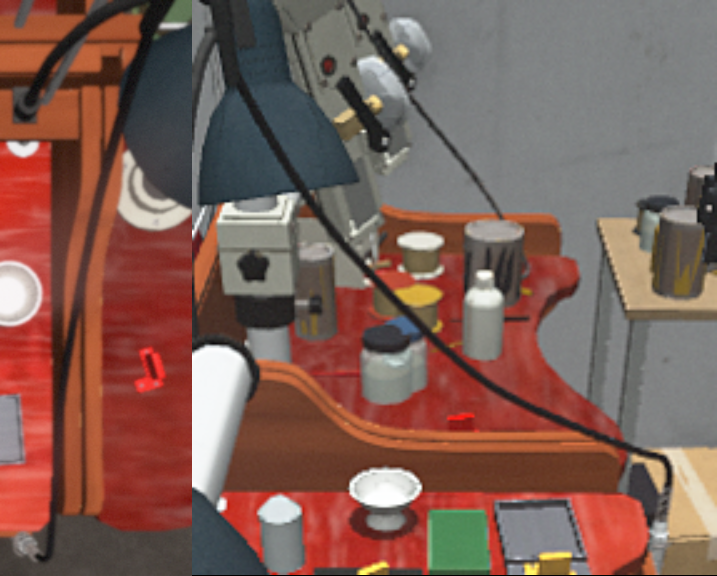

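```bash
python3 - <<'E'
from h import *
a=load('top0');b=load('side0')
P=np.array([(506,0),(475,75),(453,150),(441,219),(436,269),(431,337),(431,347)],float)
T=np.vstack([P[i]+(P[i+1]-P[i])*u for i in range(6) for u in np.linspace(0,1,30)])
def gap(p,q):
    c1,r1=ray(a,p);c2,r2=ray(b,q);r1=r1[0];r2=r2[0]
    s=np.linalg.lstsq(np.c_[r1,-r2],c2-c1,rcond=None)[0]
    return np.linalg.norm(c1+s[0]*r1-c2-s[1]*r2),(c1+s[0]*r1)
for q in [(229,32),(253,76),(277,106),(305,134),(337,158),(373,174),(399,184)]:
    g=min((gap(p,q) for p in T),key=lambda x:x[0]); print(q,round(g[0],4),g[1].round(3))
g=gap((5,134),(253,262));print('lamp',g); print('lamp right', gap((40,85),(200,300)))
print(gap((18,548/1.6) if 0 else (425,345),(397,212)))
E
```

```text
(229, 32) 0.0013 [ 0.739 -0.408  0.488]
(253, 76) 0.0016 [ 0.685 -0.406  0.383]
(277, 106) 0.0006 [ 0.628 -0.406  0.305]
(305, 134) 0.0018 [ 0.554 -0.41   0.223]
(337, 158) 0.0015 [ 0.456 -0.416  0.145]
(373, 174) 0.0006 [ 0.345 -0.419  0.09 ]
(399, 184) 0.001 [ 0.262 -0.423  0.053]
lamp (np.float64(0.008425178051412921), array([0.63544005, 0.28156612, 0.34846926]))
lamp right (np.float64(0.02332985150790899), array([0.73682726, 0.27494714, 0.27098035]))
(np.float64(0.005390842201675176), array([ 0.24527569, -0.43387955, -0.05939674]))
```

move_arm(
  series=[
    [[0.003,0.03,0.004,0,0,0,0.05],[0.003,0.03,0.004,0,0,0,0.05],[0.003,0.03,0.004,0,0,0,0.05],[0.003,0.03,0.004,0,0,0,0.05],[0.003,0.03,0.004,0,0,0,0.05],[0.003,0.03,0.004,0,0,0,0.05],[0.003,0.03,0.004,0,0,0,0.05],[0.003,0.03,0.004,0,0,0,0.05],[0.003,0.03,0.004,0,0,0,0.05],[0.003,0.03,0.004,0,0,0,0.05]],
  ],
)

```text
clock: 0.98
position: [0.2181, -0.2416, 0.2471]
ee_rot: [-0.0, 0.986, 0.166, 0.0]
contact_force: [0.0, -0.6, -0.2]
width: 0.0502
```

move_arm(
  series=[
    [[0.028,0,-0.004,0,0,0.03,0.05],[0.028,0,-0.004,0,0,0.03,0.05],[0.028,0,-0.004,0,0,0.03,0.05],[0.028,0,-0.004,0,0,0.03,0.05],[0.028,0,-0.004,0,0,0.03,0.05],[0.028,0,-0.004,0,0,0.03,0.05],[0.028,0,-0.004,0,0,0.03,0.05],[0.028,0,-0.004,0,0,0.03,0.05],[0.028,0,-0.004,0,0,0.02,0.05],[0.028,0,-0.004,0,0,0,0.05],[0.028,0,-0.004,0,0,0,0.05],[0,0,0,0,0,0,0.05],[0,0,0,0,0,0,0.05]],
  ],
)

```text
clock: 2.07
position: [0.5269, -0.2429, 0.2019]
ee_rot: [-0.001, 0.956, 0.293, -0.001]
contact_force: [-0.1, 0.5, -0.4]
width: 0.0498
```

```bash
python3 - <<'E'
from h import *
im,s=grab('wrist','w1'); print(s['position'],s['ee_rot'],s['qpos'],s['contact_force'])
grab('top','top1')
E
```

```text
[ 0.52692824 -0.24289905  0.20192056] [-8.08867185e-04  9.56038255e-01  2.93239611e-01 -8.55476436e-04] [-5.51691937e-01  2.88070458e-01  1.50069610e+00 -2.21223090e-04
  1.35517083e+00  4.23924228e-01] [-0.11285161  0.50425163 -0.3821015 ]
```

View pics/w1.png

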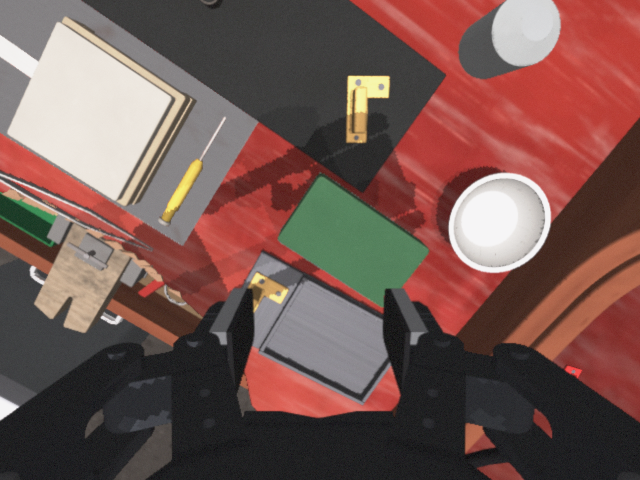

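View pics/top1.png

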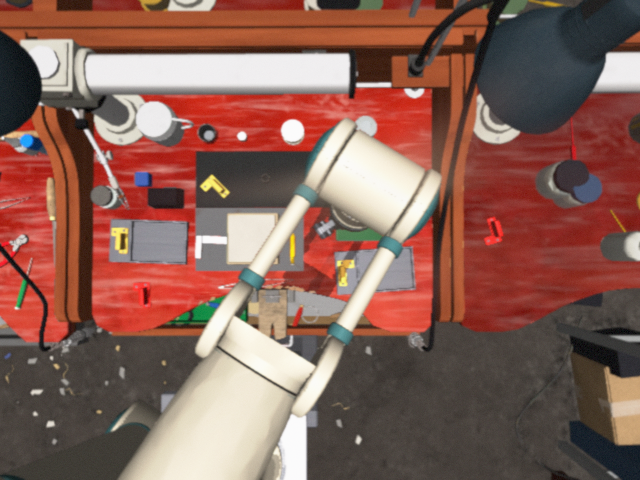

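The wrist picture shows the right-hand bracket almost directly below the camera, with its outer corner near (348,77), short arm to (389,97) and tail at row 142. The jaw direction is already aligned to within a few degrees.

```bash
cat >> h.py <<'E'
def crop(f,x,y,w,h,k,o):
    im=cv2.imread('pics/'+f+'.png')[y:y+h,x:x+w]; cv2.imwrite('pics/'+o+'.png',cv2.resize(im,None,fx=k,fy=k,interpolation=cv2.INTER_CUBIC))
def lbr(f,box,z=.008):
    d=load(f); m=brass(d['color']); x,y,w,h=box; k=np.zeros_like(m);k[y:y+h,x:x+w]=m[y:y+h,x:x+w]
    k=cv2.morphologyEx(k,cv2.MORPH_CLOSE,np.ones((7,7),np.uint8))
    cn=max(cv2.findContours(k,0,1)[0],key=cv2.contourArea)
    ap=cv2.approxPolyDP(cn,3.5,True)[:,0].astype(float)
    W=onz(d,ap,z)[:,:2]
    return ap,W
E
python3 - <<'E'
from h import *
crop('w1',335,65,65,90,6,'c4')
ap,W=lbr('w1',(330,60,80,100)); print(np.c_[ap,W.round(4)])
r=cv2.minAreaRect((W*1000).astype(np.float32)); print(r)
s=load('w1'); print(Rq(s['rot'])[:,0])
E
```

```text
[[ 3.880e+02  7.600e+01  6.533e-01 -2.277e-01]
 [ 3.480e+02  7.600e+01  6.340e-01 -1.994e-01]
 [ 3.500e+02  1.250e+02  6.020e-01 -2.241e-01]
 [ 3.460e+02  1.260e+02  5.993e-01 -2.217e-01]
 [ 3.460e+02  1.390e+02  5.902e-01 -2.281e-01]
 [ 3.640e+02  1.420e+02  5.971e-01 -2.429e-01]
 [ 3.670e+02  9.800e+01  6.287e-01 -2.233e-01]
 [ 3.880e+02  9.700e+01  6.396e-01 -2.379e-01]
 [ 3.880e+02  8.800e+01  6.455e-01 -2.335e-01]
 [ 3.870e+02  9.700e+01  6.391e-01 -2.372e-01]
 [ 3.670e+02  9.700e+01  6.294e-01 -2.228e-01]
 [ 3.630e+02  8.600e+01  6.347e-01 -2.147e-01]
 [ 3.480e+02  8.900e+01  6.255e-01 -2.054e-01]
 [ 3.480e+02  7.700e+01  6.334e-01 -1.999e-01]
 [ 3.870e+02  7.600e+01  6.528e-01 -2.270e-01]
 [ 3.890e+02  8.600e+01  6.473e-01 -2.332e-01]]
((621.0883178710938, -228.89334106445312), (55.42652893066406, 35.61980438232422), 32.735496520996094)
[ 0.8280196   0.56069796 -0.00116135]
```

View pics/c4.png

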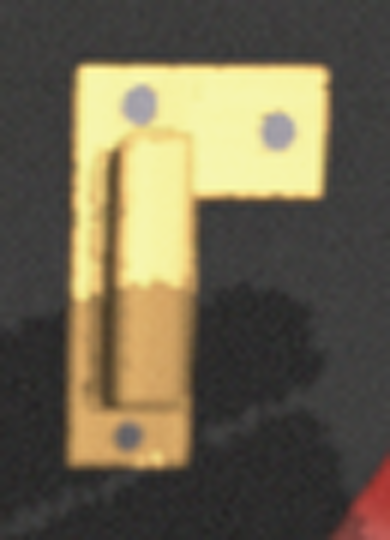

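move_arm(
  series=[
    [[0.008,0.004,-0.02,0,0,-0.012,0.05],[0.008,0.004,-0.02,0,0,-0.012,0.05],[0.008,0.004,-0.02,0,0,0,0.05],[0.008,0.004,-0.02,0,0,0,0.05],[0.008,0.004,-0.02,0,0,0,0.05],[0.012,0,-0.008,0,0,0,0.05],[0.012,0,-0.008,0,0,0,0.05],[0.012,0,-0.008,0,0,0,0.05],[0.012,0,-0.008,0,0,0,0.05],[0,0,0,0,0,0,0.05],[0,0,0,0,0,0,0.05]],
  ],
)

```text
clock: 3.08
position: [0.615, -0.2234, 0.071]
ee_rot: [-0.0, 0.96, 0.281, -0.0]
contact_force: [-0.5, -0.6, -0.2]
width: 0.05
```

```bash
python3 - <<'E'
from h import *
im,s=grab('wrist','w2'); print(s['position'],s['ee_rot'],s['contact_force'],Rq(s['ee_rot'])[:,0])
E
```

```text
[ 0.61495195 -0.22343077  0.07096052] [-4.37986279e-05  9.59629431e-01  2.81267307e-01 -2.33707845e-04] [-0.54885552 -0.57578501 -0.24618269] [ 8.41777295e-01  5.39824792e-01 -4.23907609e-04]
```

View pics/w2.png

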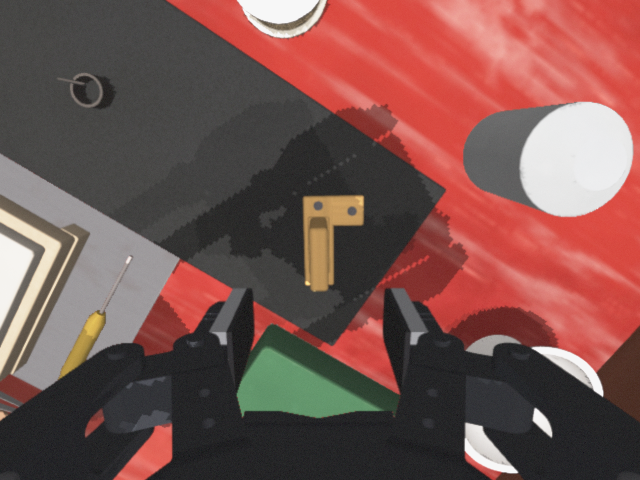

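The tongue (col 318) sits midway between the jaws (236 and 402). I'll descend and close.

move_arm(
  series=[
    [[0,0,-0.012,0,0,0,0.05],[0,0,-0.012,0,0,0,0.05],[0,0,-0.012,0,0,0,0.05],[0,0,-0.008,0,0,0,0.05],[0,0,-0.004,0,0,0,0.05],[0,0,0,0,0,0,0.03],[0,0,0,0,0,0,0.0],[0,0,0,0,0,0,0.0],[0,0,0,0,0,0,0.0],[0,0,0,0,0,0,0.0],[0,0,0,0,0,0,0.0],[0,0,0,0,0,0,0.0]],
  ],
  newtons=45,
)

```text
clock: 4.13
position: [0.6146, -0.2234, 0.0236]
ee_rot: [0.0, 0.96, 0.281, 0.0]
contact_force: [-0.3, 0.3, -1.3]
width: -0.0002
```

```bash
python3 - <<'E'
from h import *
im,s=grab('wrist','w3'); print(s['position'],s['contact_force'],s['width'])
E
```

```text
[ 0.61455994 -0.22336631  0.02357558] [-0.25996027  0.27904387 -1.25635207] -0.00016021906112058255
```

View pics/w3.png

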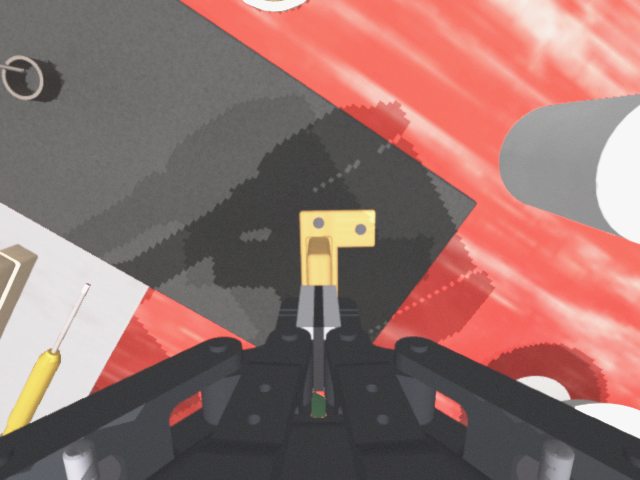

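```bash
cat >> h.py <<'E'
def proj(d,X):
    c,A=pose(d); p=(np.atleast_2d(X)-c)@A; s=p[:,:2]/p[:,2:]; s=s*(1+d['k1']*(s**2).sum(1,keepdims=True))
    return s*[d['fx'],d['fy']]+[d['cx'],d['cy']]
E
python3 - <<'E'
from h import *
crop('w3',270,190,130,140,4,'c5')
for f in ('w1','w2','w3'):
    d=load(f); print(f,d['cx'],d['cy'])
    for z in (.008,.038): print(proj(d,[[.616,-.2215,z],[.592,-.237,z]]).round(0).tolist())
    print('tip',proj(d,d['pos']-[0,0,.011]), 'tcp',proj(d,d['pos']))
    print(lbr(f,[(330,60,80,100),(290,180,90,115),(290,200,90,90)][['w1','w2','w3'].index(f)])[1].round(4).tolist())
E
```

```text
w1 318.09500273921003 239.92487806939573
[[357.0, 109.0], [355.0, 143.0]]
[[360.0, 107.0], [359.0, 144.0]]
tip [[320.5768286  274.96969682]] tcp [[320.67731682 283.42245409]]
[[0.6533, -0.2277], [0.634, -0.1994], [0.602, -0.2241], [0.5993, -0.2217], [0.5902, -0.2281], [0.5971, -0.2429], [0.6287, -0.2233], [0.6396, -0.2379], [0.6455, -0.2335], [0.6391, -0.2372], [0.6294, -0.2228], [0.6347, -0.2147], [0.6255, -0.2054], [0.6334, -0.1999], [0.6528, -0.227], [0.6473, -0.2332]]
w2 318.09500273921003 239.92487806939573
[[318.0, 242.0], [318.0, 286.0]]
[[318.0, 257.0], [318.0, 307.0]]
tip [[320.50765808 274.9268917 ]] tcp [[320.64836224 283.36042362]]
[[0.6531, -0.2261], [0.6333, -0.1997], [0.5893, -0.2288], [0.5881, -0.2355], [0.5921, -0.2418], [0.5986, -0.2421], [0.6292, -0.2235], [0.6401, -0.2371]]
w3 318.09500273921003 239.92487806939573
[[319.0, 267.0], [319.0, 321.0]]
[[319.0, 291.0], [319.0, 352.0]]
tip [[320.48871826 274.94078216]] tcp [[320.64796289 283.35815789]]
[[0.6536, -0.2282], [0.6401, -0.237], [0.629, -0.2207], [0.6409, -0.2101], [0.6535, -0.2272], [0.6347, -0.1996], [0.6047, -0.2189], [0.6133, -0.2333], [0.6292, -0.2229], [0.6397, -0.2373]]
```

View pics/c5.png

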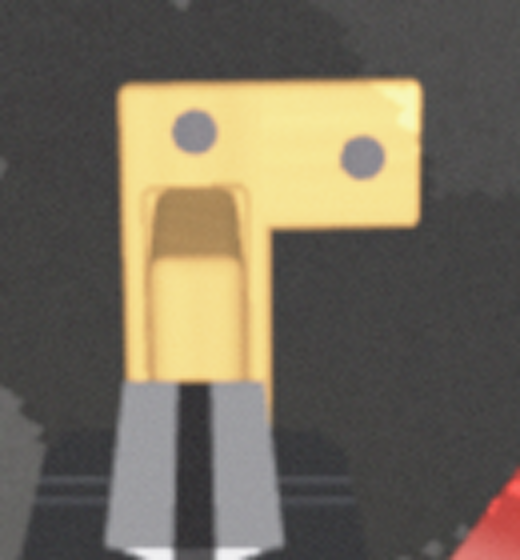

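```bash
python3 - <<'E'
from h import *
d=load('w3');A=Rq(d['rot'])
for z in (-.03,-.02,-.01,0,.011,.02): print(z,proj(d,d['pos']+A@[.011,0,z]).round(0), proj(d,d['pos']+A@[.011,.01,z]).round(0))
im,s=grab('side','side3')
crop('side3',230,190,120,120,5,'c6')
E
```

```text
-0.03 [[321. 285.]] [[348. 285.]]
-0.02 [[321. 276.]] [[346. 276.]]
-0.01 [[321. 268.]] [[345. 268.]]
0 [[321. 260.]] [[343. 260.]]
0.011 [[321. 253.]] [[342. 253.]]
0.02 [[320. 248.]] [[341. 248.]]
```

View pics/c6.png

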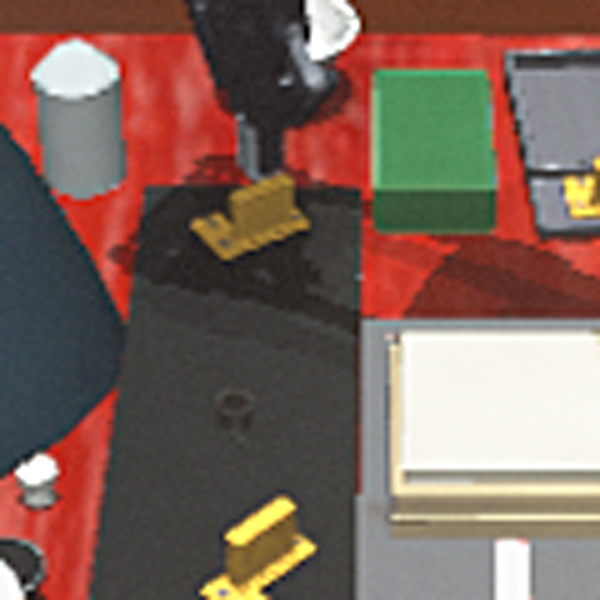

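```bash
python3 - <<'E'
from h import *
d=load('side3')
for z in (.012,.02,.03,.04,.05,.06): print(z,((proj(d,[.6146,-.2234,z])-[230,190])*5).round(0))
E
```

```text
0.012 [[261. 217.]]
0.02 [[261. 206.]]
0.03 [[261. 191.]]
0.04 [[260. 177.]]
0.05 [[259. 162.]]
0.06 [[259. 147.]]
```

The fingers shut fully: nothing is between them and the bracket has not moved. The wrist and side pictures both put the real fingertips about 30 mm higher than the stated 11 mm ahead of the TCP, so they closed above the tongue. I'll open and measure the tip height before going lower.

move_arm(
  series=[
    [[0,0,0,0,0,0,0.03],[0,0,0,0,0,0,0.03],[0,0,0,0,0,0,0.03],[0,0,0,0,0,0,0.03]],
  ],
)

```text
clock: 4.57
position: [0.6144, -0.2233, 0.0232]
ee_rot: [0.0, 0.96, 0.281, -0.0]
contact_force: [0.4, -0.7, -0.6]
width: 0.03
```

```bash
python3 - <<'E'
from h import *
im,s=grab('side','side4'); im,s=grab('wrist','w4'); print(s['position'],s['contact_force'],s['width'])
a=cv2.resize(load('side4')['color'][180:250,250:320],None,fx=7,fy=7,interpolation=2)
b=cv2.resize(load('w4')['color'][190:360,230:410],None,fx=2.8,fy=2.8,interpolation=2)
o=np.zeros((490,800,3),np.uint8);o[:,:490]=a;o[:476,490:794]=b[:,100:404];cv2.imwrite('pics/c7.png',o[:,:,::-1])
E
```

```text
[ 0.61436659 -0.22328811  0.02319717] [-0.09315398  0.50558845 -0.34414387] 0.0301306225586946
```

View pics/c7.png

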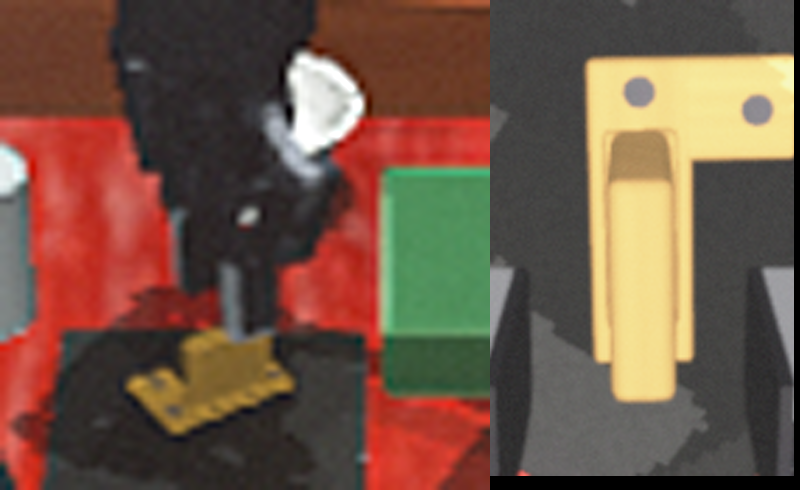

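View pics/w4.png

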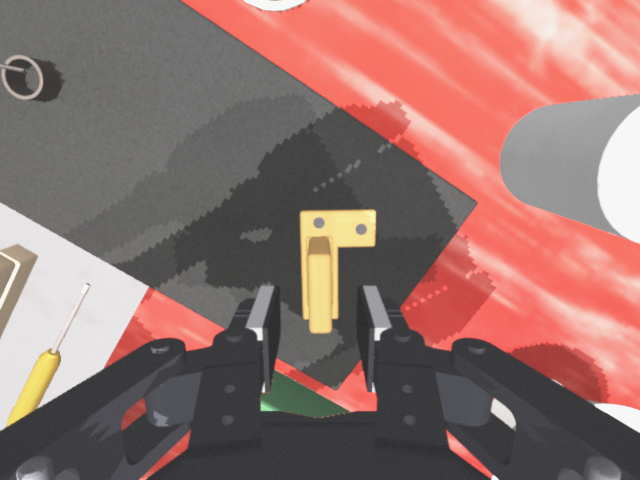

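```bash
python3 - <<'E'
from h import *
d=load('side4');w=load('w4');A=Rq(w['rot'])
for z in (.011,-.01,-.02,-.03,-.04):
  pts=[w['pos']+A@np.array([x,-y,z]) for x,y in [(.011,.015),(.011,.025),(-.011,.025)]]
  print(z,((proj(d,pts)-[250,180])*7).round(0).tolist(), proj(w,[w['pos']+A@np.array([.011,s*.015,z]) for s in(-1,1)]).round(0).tolist())
E
```

```text
0.011 [[222.0, 403.0], [235.0, 416.0], [283.0, 398.0]] [[289.0, 253.0], [352.0, 253.0]]
-0.01 [[220.0, 360.0], [233.0, 373.0], [282.0, 355.0]] [[285.0, 268.0], [357.0, 268.0]]
-0.02 [[219.0, 339.0], [233.0, 353.0], [282.0, 334.0]] [[283.0, 276.0], [359.0, 276.0]]
-0.03 [[219.0, 318.0], [232.0, 332.0], [281.0, 313.0]] [[281.0, 285.0], [362.0, 285.0]]
-0.04 [[218.0, 297.0], [231.0, 310.0], [281.0, 292.0]] [[278.0, 296.0], [365.0, 296.0]]
```

The finger bottoms match about 28 mm behind the TCP in both views, so they are now about 0.05 m above the worktop. I'll lower in steps.

move_arm(
  series=[
    [[0,0,-0.01,0,0,0,0.03],[0,0,-0.01,0,0,0,0.03],[0,0,-0.004,0,0,0,0.03],[0,0,0,0,0,0,0.03]],
  ],
)

```text
clock: 5.0
position: [0.6128, -0.2226, -0.003]
ee_rot: [-0.001, 0.96, 0.281, -0.002]
contact_force: [0.2, -1.0, -0.6]
width: 0.03
```

```bash
python3 - <<'E'
from h import *
im,s=grab('side','side5'); im,s=grab('wrist','w5'); print(s['position'],s['contact_force'],s['width'])
a=cv2.resize(load('side5')['color'][180:250,250:320],None,fx=7,fy=7,interpolation=2)
b=cv2.resize(load('w5')['color'][190:360,230:410],None,fx=2.8,fy=2.8,interpolation=2)
o=np.zeros((490,800,3),np.uint8);o[:,:490]=a;o[:476,490:794]=b[:,100:404];cv2.imwrite('pics/c8.png',o[:,:,::-1])
E
```

```text
[ 0.61344082 -0.22285469 -0.00221675] [ 0.17234623 -0.07556853  0.2784769 ] 0.030279454839572287
```

View pics/c8.png

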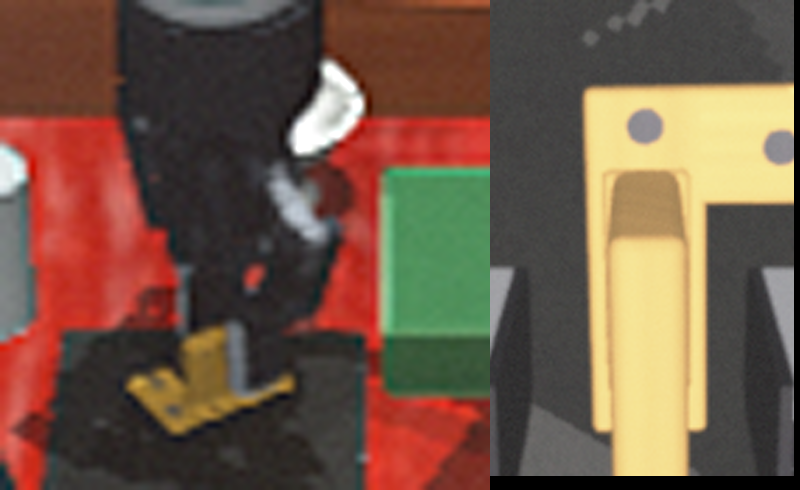

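move_arm(
  series=[
    [[0.001,0,-0.006,0,0,0,0.03],[0,0,0,0,0,0,0.03],[0,0,0,0,0,0,0.0],[0,0,0,0,0,0,0.0],[0,0,0,0,0,0,0.0],[0,0,0,0,0,0,0.0],[0,0,0,0,0,0,0.0]],
  ],
  newtons=50,
)

```text
clock: 5.68
position: [0.6155, -0.2233, -0.0066]
ee_rot: [0.0, 0.96, 0.281, 0.0]
contact_force: [0.1, -0.5, 0.3]
width: 0.0086
```

move_arm(
  series=[
    [[0,0,0.008,0,0,0,0.0],[0,0,0.012,0,0,0,0.0],[-0.01,0,0.015,0,0,0,0.0],[-0.02,0,0.015,0,0,0,0.0],[-0.02,0,0.015,0,0,0,0.0],[-0.02,0,0.01,0,0,0,0.0],[-0.02,0,0.01,0,0,0,0.0],[0,0,0,0,0,0,0.0],[0,0,0,0,0,0,0.0]],
  ],
)

```text
clock: 6.43
position: [0.5256, -0.2238, 0.0802]
ee_rot: [0.001, 0.96, 0.281, 0.001]
contact_force: [1.2, -0.1, -0.8]
width: 0.0087
```

```bash
python3 - <<'E'
from h import *
im,s=grab('wrist','w6'); print(s['position'],s['ee_rot'],s['contact_force'],s['width'])
grab('side','side6')
d=load('top0')
# tray inner bins: tray mask corners zoom
for nm,x,y,w,h in (('cL',105,215,90,55),('cR',330,240,90,60)): crop('top0',x,y,w,h,8,nm)
E
```

```text
[ 0.52564927 -0.22375513  0.08020446] [0.00120502 0.95981691 0.28062164 0.00124179] [ 1.24129609 -0.13136971 -0.80744611] 0.008666586532600705
```

View pics/w6.png

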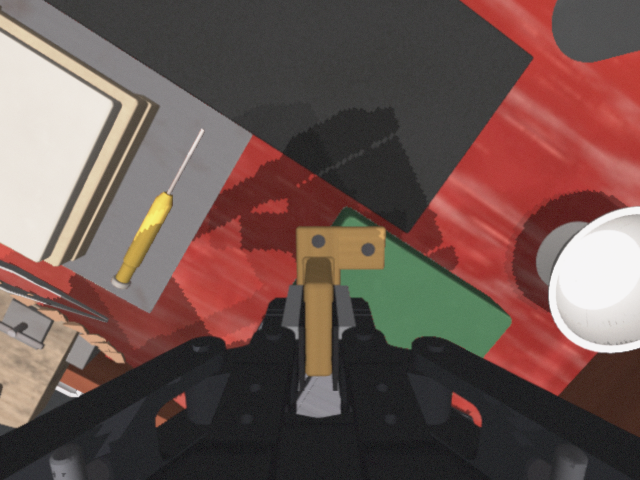

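View pics/cL.png

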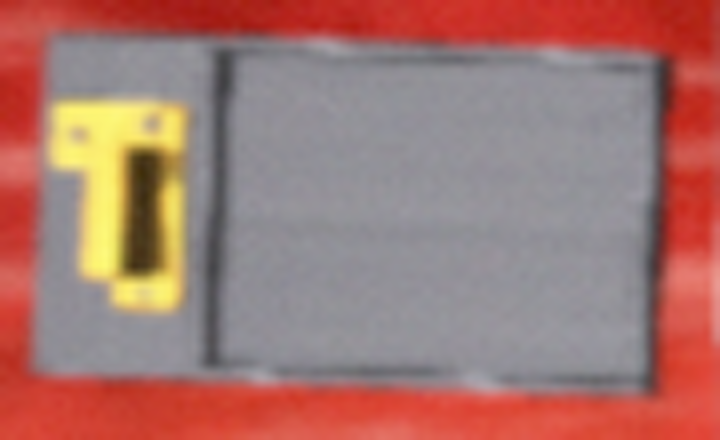

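View pics/cR.png

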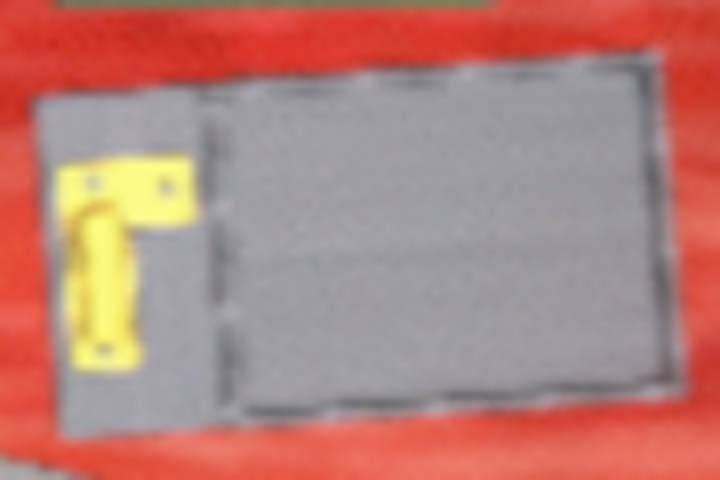

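```bash
python3 - <<'E'
from h import *
d=load('top0')
for nm,o,c in (('L',(105,215),[(222,47),(668,58),(655,392),(207,370)]),('R',(330,240),[(203,90),(660,52),(688,395),(225,425)])):
    W=onz(d,np.array(c)/8.+o,.018)[:,:2]; print(nm,W.round(3).tolist(),W.mean(0).round(4))
    print('sides',np.linalg.norm(W-np.roll(W,-1,0),axis=1).round(3)); e=W[0]-W[1]; print('yaw deg',np.degrees(np.arctan2(-e[0],e[1])))
w=load('w6'); A=Rq(w['rot']); print(np.degrees(np.arctan2(A[1,0],A[0,0])), lbr('w6',(290,220,110,70),.06)[1].round(4).tolist())
E
```

```text
L [[0.527, 0.216], [0.524, 0.094], [0.433, 0.097], [0.439, 0.219]] [0.4809 0.1566]
sides [0.122 0.091 0.122 0.088]
yaw deg -1.4121266796155163
R [[0.461, -0.268], [0.471, -0.392], [0.379, -0.399], [0.371, -0.274]] [ 0.4205 -0.3332]
sides [0.124 0.093 0.125 0.091]
yaw deg 4.779415182909008
32.5948162412457 [[0.5368, -0.2042], [0.5181, -0.2153], [0.512, -0.2227], [0.5196, -0.2347], [0.5313, -0.2319], [0.5437, -0.2495], [0.5586, -0.2403], [0.5588, -0.2377]]
```

move_arm(
  series=[
    [[-0.013,-0.012,0,0,0,-0.07,0.0],[-0.013,-0.012,0,0,0,-0.07,0.0],[-0.013,-0.012,0,0,0,-0.07,0.0],[-0.013,-0.012,0,0,0,-0.07,0.0],[-0.013,-0.012,0,0,0,-0.07,0.0],[-0.013,-0.012,0,0,0,-0.07,0.0],[-0.013,-0.012,0,0,0,-0.07,0.0],[-0.014,-0.014,0,0,0,0,0.0],[0,0,0,0,0,0,0.0],[0,0,0,0,0,0,0.0]],
  ],
)

```text
clock: 7.37
position: [0.4209, -0.322, 0.0778]
ee_rot: [-0.0, 0.999, 0.039, 0.0]
contact_force: [0.7, 0.1, -0.4]
width: 0.0086
```

```bash
python3 - <<'E'
from h import *
im,s=grab('wrist','w7'); print(s['position'],s['ee_rot'],s['contact_force'],s['width'])
grab('side','side7'); crop('side7',250,150,180,130,4,'c9')
E
```

```text
[ 0.42085406 -0.32196495  0.07783998] [-1.93955796e-04  9.99233592e-01  3.91429373e-02  1.44522535e-04] [ 0.72679288  0.08506768 -0.35154437] 0.008619195152575013
```

View pics/w7.png

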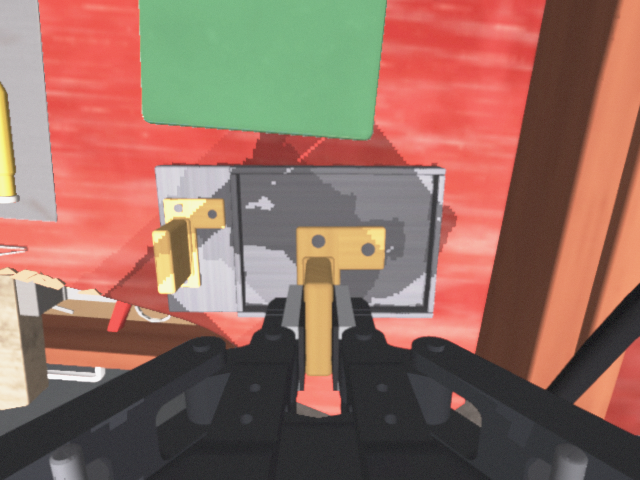

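View pics/c9.png

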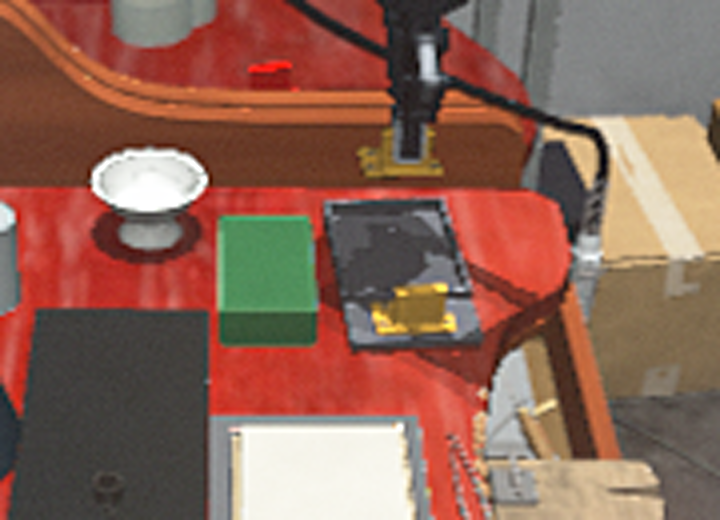

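```bash
python3 - <<'E'
from h import *
W=onz(load('w7'),[(240,172),(437,172),(430,312),(243,310)],.018); print(W.round(4),W.mean(0))
E
```

```text
[[ 0.461  -0.2733  0.018 ]
 [ 0.4699 -0.3854  0.018 ]
 [ 0.3833 -0.3947  0.018 ]
 [ 0.3755 -0.2775  0.018 ]] [ 0.42240098 -0.33272374  0.018     ]
```

Both views agree on the bin centre (0.421, -0.333). I'll descend to about 2 mm over the floor.

move_arm(
  series=[
    [[0,0,-0.012,0,0,0,0.0],[0,0,-0.015,0,0,0,0.0],[0,0,-0.015,0,0,0,0.0],[0,0,-0.015,0,0,0,0.0],[0,0,-0.012,0,0,0,0.0],[0,0,-0.008,0,0,0,0.0],[0,0,-0.002,0,0,0,0.0],[0,0,0,0,0,0,0.0],[0,0,0,0,0,0,0.0]],
  ],
)

```text
clock: 8.22
position: [0.4211, -0.3214, -0.0004]
ee_rot: [0.0, 0.999, 0.04, 0.0]
contact_force: [-0.0, -0.4, -0.6]
width: 0.0091
```

move_arm(
  series=[
    [[0,0,-0.001,0,0,0,0.0],[0,0,-0.001,0,0,0,0.0],[0,0,0,0,0,0,0.0]],
  ],
)

```text
clock: 8.47
position: [0.4206, -0.3215, -0.0024]
ee_rot: [0.0, 0.999, 0.04, 0.0]
contact_force: [-0.1, 0.1, -0.2]
width: 0.0087
```

move_arm(
  series=[
    [[0,0,-0.001,0,0,0,0.0],[0,0,-0.001,0,0,0,0.0],[0,0,0,0,0,0,0.0]],
  ],
)

```text
clock: 8.72
position: [0.4206, -0.3216, -0.0037]
ee_rot: [0.0, 0.999, 0.04, 0.0]
contact_force: [-0.6, 0.6, 6.9]
width: 0.0085
```

```bash
python3 - <<'E'
from h import *
im,s=grab('wrist','w8'); print(s['position'],s['contact_force'],s['width'])
E
```

```text
[ 0.42061185 -0.32157794 -0.00367121] [-0.62947884  0.60662874  6.89629699] 0.008485119157517386
```

View pics/w8.png

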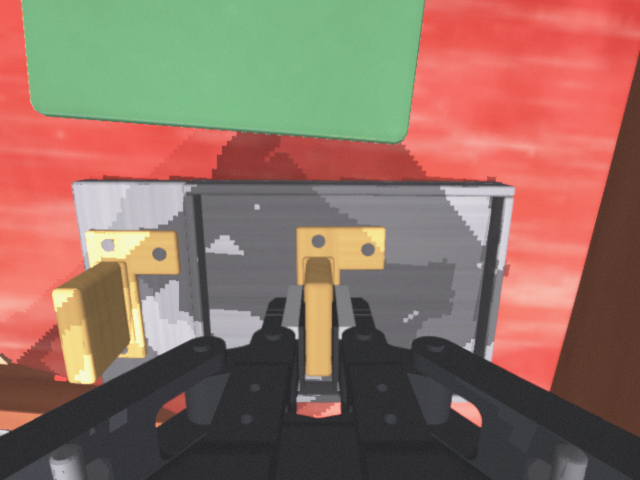

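Contact reads 6.9 N, and the bracket is on the bin floor, clear of the walls. I'll release and lift.

move_arm(
  series=[
    [[0,0,0,0,0,0,0.025],[0,0,0,0,0,0,0.03],[0,0,0,0,0,0,0.03],[0,0,0,0,0,0,0.03],[0,0,0.01,0,0,0,0.03],[0,0,0.02,0,0,0,0.03],[0,0,0.025,0,0,0,0.03],[0,0,0.03,0,0,0,0.03],[0,0,0.03,0,0,0,0.03],[0,0,0.03,0,0,0,0.03],[0,0,0.03,0,0,0,0.03],[0,0,0,0,0,0,0.03]],
  ],
)

```text
clock: 9.77
position: [0.4234, -0.3241, 0.1772]
ee_rot: [0.005, 0.999, 0.04, 0.004]
contact_force: [1.4, -1.3, 0.5]
width: 0.0299
```

```bash
python3 - <<'E'
from h import *
im,s=grab('wrist','w9'); print(s['position'],s['contact_force'],s['width'])
grab('side','side9'); crop('side9',290,180,100,80,6,'c10')
E
```

```text
[ 0.42335431 -0.32413728  0.1772209 ] [ 1.39439019 -1.34572373  0.47804748] 0.029889191068250817
```

View pics/w9.png

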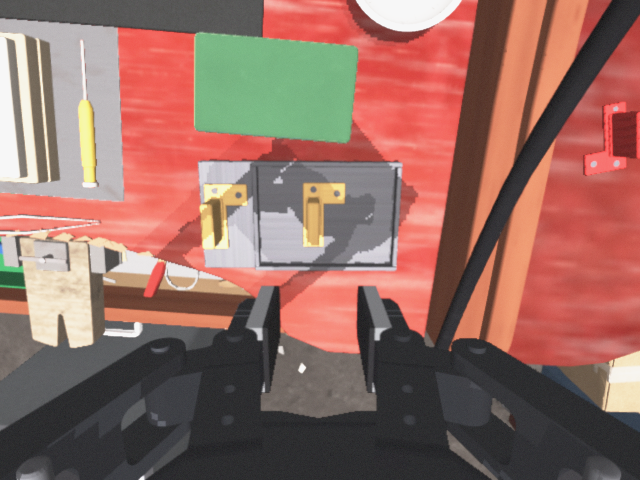

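View pics/c10.png

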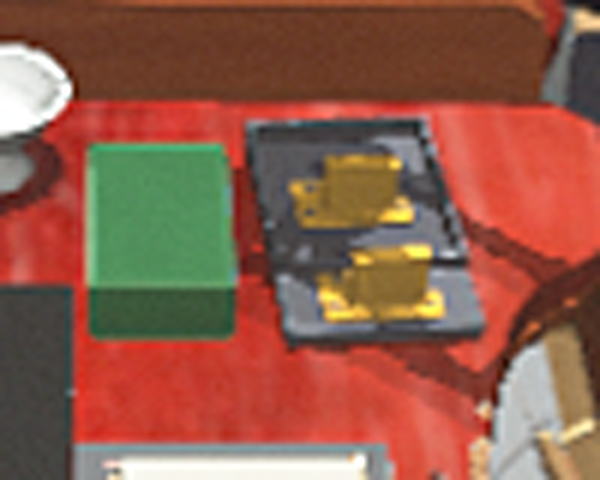

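The right-hand bracket lies flat in the right bin, tongue upright and of the same hand as its sample. Next is the left bracket.

move_arm(
  series=[
    [[0.008,0.03,0.002,0,0,0.055,0.03],[0.008,0.03,0.002,0,0,0.055,0.03],[0.008,0.03,0.002,0,0,0.055,0.03],[0.008,0.03,0.002,0,0,0.055,0.03],[0.008,0.03,0.002,0,0,0.055,0.03],[0.008,0.03,0.002,0,0,0.055,0.03],[0.008,0.03,0.002,0,0,0.055,0.03],[0.008,0.03,0.002,0,0,0.055,0.03],[0.008,0.03,0.002,0,0,0.055,0.03],[0.008,0.03,0.002,0,0,0.055,0.03],[0.008,0.03,0.002,0,0,0.055,0.03],[0.008,0.03,0.002,0,0,0.03,0.03],[0,0,0,0,0,0,0.03],[0,0,0,0,0,0,0.03]],
  ],
)

```text
clock: 11.03
position: [0.5155, 0.04, 0.1928]
ee_rot: [-0.0, 0.936, 0.351, -0.001]
contact_force: [0.3, -0.1, 0.1]
width: 0.0302
```

```bash
python3 - <<'E'
from h import *
im,s=grab('wrist','w10'); print(s['position'],s['contact_force'],s['width'])
A=Rq(s['ee_rot']);print(np.degrees(np.arctan2(A[1,0],A[0,0])))
d=load('w10');print(proj(d,[.604,.037,.008]))
E
```

```text
[0.51551331 0.04001107 0.19281717] [ 0.25679134 -0.14612123  0.09163777] 0.030232083100158763
41.12388612647181
[[389.89196218 134.3746736 ]]
```

View pics/w10.png

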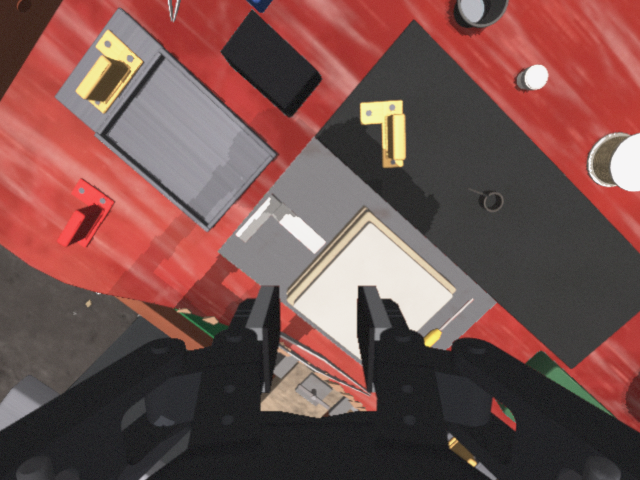

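The left-hand bracket is at (360-407, 100-167) with its short arm to the left, matching the sample at (110,75) in the left tray.

```bash
python3 - <<'E'
from h import *
crop('w10',345,85,80,95,6,'c11')
ap,W=lbr('w10',(345,85,80,95)); print(np.c_[ap,W.round(4)])
print(cv2.minAreaRect((W*1000).astype(np.float32)))
print('bin',onz(load('w10'),[(161,52),(274,155),(207,228),(98,135)],.018).round(3))
E
```

```text
[[3.600e+02 1.030e+02 6.059e-01 7.390e-02]
 [3.600e+02 1.220e+02 5.945e-01 6.340e-02]
 [3.820e+02 1.250e+02 6.052e-01 4.750e-02]
 [3.830e+02 1.660e+02 5.805e-01 2.290e-02]
 [4.010e+02 1.660e+02 5.910e-01 1.090e-02]
 [4.050e+02 1.570e+02 5.989e-01 1.370e-02]
 [4.020e+02 1.010e+02 6.305e-01 4.820e-02]]
((599.4161376953125, 41.52019119262695), (56.46234130859375, 36.76853942871094), 47.423824310302734)
bin [[0.529 0.221 0.018]
 [0.526 0.101 0.018]
 [0.437 0.105 0.018]
 [0.441 0.224 0.018]]
```

View pics/c11.png

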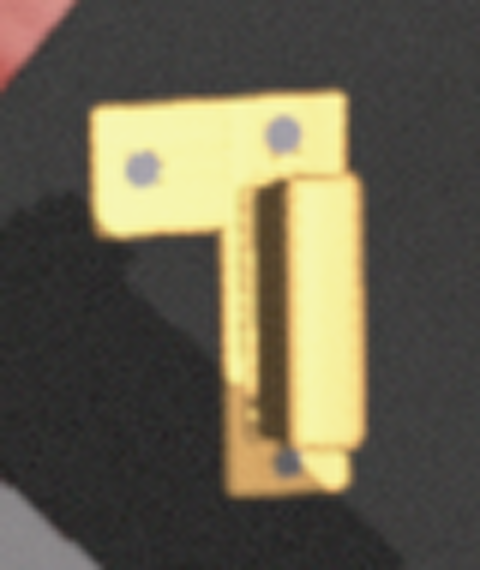

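```bash
python3 - <<'E'
from h import *
d=load('w10'); o=np.array([345,85])
P=np.array([(346,91),(351,493),(227,496),(221,234),(92,105)])/6.+o
W=onz(d,P,.008)[:,:2]; print(W.round(4))
for a,b in ((1,0),(2,3),): print(np.degrees(np.arctan2(*(W[b]-W[a])[::-1])))
v=W[4]-W[0];print('short',np.degrees(np.arctan2(v[1],v[0]))-90,np.linalg.norm(v))
mid=(W[0]+W[1]+W[2]+ (W[0]+W[2]-W[1]))/4; print('mid',mid)
T=onz(d,np.array([(290,180),(358,178),(361,447),(290,445)])/6.+o,.038)[:,:2]; print('tongue c',T.mean(0), np.degrees(np.arctan2(*(T[1]+T[0]-T[2]-T[3])[::-1])))
E
```

```text
[[0.6314 0.0483]
 [0.5917 0.0086]
 [0.5794 0.022 ]
 [0.6057 0.0482]
 [0.6064 0.0739]]
44.98625247634071
44.84167508806697
short 44.22852573970502 0.03582216094172619
mid [0.60537621 0.03513507]
tongue c [0.60378555 0.03391526] 44.442765959276265
```

move_arm(
  series=[
    [[0.008,-0.001,-0.02,0,0,0.03,0.03],[0.008,-0.001,-0.02,0,0,0.031,0.03],[0.008,-0.001,-0.02,0,0,0,0.03],[0.008,-0.001,-0.02,0,0,0,0.03],[0.008,-0.001,-0.02,0,0,0,0.03],[0.012,0,-0.008,0,0,0,0.03],[0.012,0,-0.008,0,0,0,0.03],[0.012,0,-0.008,0,0,0,0.03],[0.012,-0.001,-0.008,0,0,0,0.03],[0,0,0,0,0,0,0.03],[0,0,0,0,0,0,0.03]],
  ],
)

```text
clock: 12.0
position: [0.605, 0.0325, 0.062]
ee_rot: [-0.0, 0.926, 0.378, -0.0]
contact_force: [0.0, -0.6, -0.3]
width: 0.0304
```

```bash
python3 - <<'E'
from h import *
im,s=grab('wrist','w11'); print(s['position'],s['contact_force'],s['width'])
A=Rq(s['ee_rot']);print(np.degrees(np.arctan2(A[1,0],A[0,0])))
E
```

```text
[0.60498534 0.03254296 0.06195003] [ 0.04733012 -0.60986116 -0.2789365 ] 0.030411321785568775
44.443934018344194
```

View pics/w11.png

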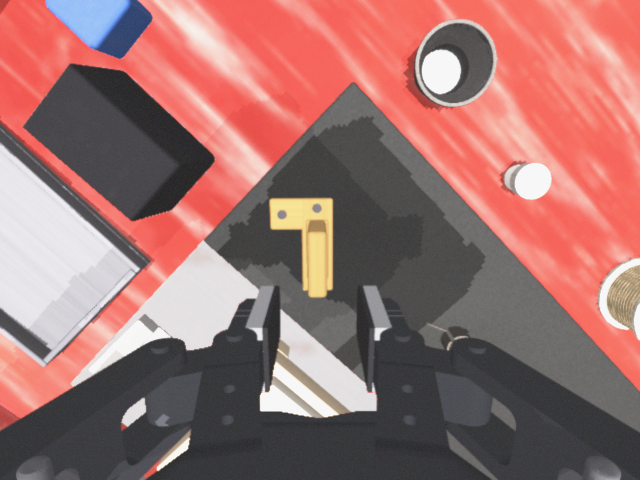

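The tongue (col 317) is centred between the jaws. I'll descend and grip.

move_arm(
  series=[
    [[0,0,-0.012,0,0,0,0.03],[0,0,-0.012,0,0,0,0.03],[0,0,-0.012,0,0,0,0.03],[0,0,-0.012,0,0,0,0.03],[0,0,-0.012,0,0,0,0.03],[0,0,-0.006,0,0,0,0.03],[0,0,-0.002,0,0,0,0.03],[0,0,0,0,0,0,0.03],[0,0,0,0,0,0,0.0],[0,0,0,0,0,0,0.0],[0,0,0,0,0,0,0.0],[0,0,0,0,0,0,0.0],[0,0,0,0,0,0,0.0]],
  ],
  newtons=50,
)

```text
clock: 13.13
position: [0.6051, 0.0327, -0.0048]
ee_rot: [0.0, 0.926, 0.378, 0.001]
contact_force: [0.0, -0.4, 4.8]
width: 0.0085
```

move_arm(
  series=[
    [[0,0,0.008,0,0,0,0.0],[0,0,0.012,0,0,0,0.0],[-0.01,0,0.015,0,0,0,0.0],[-0.02,0,0.015,0,0,0,0.0],[-0.02,0,0.015,0,0,0,0.0],[-0.02,0,0.01,0,0,0,0.0],[-0.02,0,0.01,0,0,0,0.0],[0,0,0,0,0,0,0.0]],
  ],
)

```text
clock: 13.8
position: [0.5103, 0.033, 0.0808]
ee_rot: [-0.0, 0.926, 0.378, -0.001]
contact_force: [-0.4, 0.8, -1.5]
width: 0.0086
```

move_arm(
  series=[
    [[-0.003,0.01,0,0,0,-0.067,0.0],[-0.003,0.01,0,0,0,-0.067,0.0],[-0.003,0.01,0,0,0,-0.067,0.0],[-0.003,0.01,0,0,0,-0.067,0.0],[-0.003,0.01,0,0,0,-0.067,0.0],[-0.003,0.01,0,0,0,-0.067,0.0],[-0.003,0.01,0,0,0,-0.067,0.0],[-0.003,0.01,0,0,0,-0.067,0.0],[-0.003,0.01,0,0,0,-0.067,0.0],[-0.003,0.01,0,0,0,-0.067,0.0],[-0.003,0.01,0,0,0,-0.067,0.0],[0,0.008,0,0,0,-0.067,0.0],[0,0,0,0,0,0,0.0],[0,0,0,0,0,0,0.0]],
  ],
)

```text
clock: 14.97
position: [0.4816, 0.1508, 0.0791]
ee_rot: [0.0, 1.0, -0.013, 0.0]
contact_force: [0.4, -0.2, 0.4]
width: 0.0088
```

```bash
python3 - <<'E'
from h import *
im,s=grab('wrist','w12'); print(s['position'],s['contact_force'],s['width'])
A=Rq(s['ee_rot']);print(np.degrees(np.arctan2(A[1,0],A[0,0])))
E
```

```text
[0.48161743 0.15081615 0.07912901] [ 0.43267942 -0.19592522  0.42075587] 0.008772768293397763
-1.4618057047630872
```

View pics/w12.png

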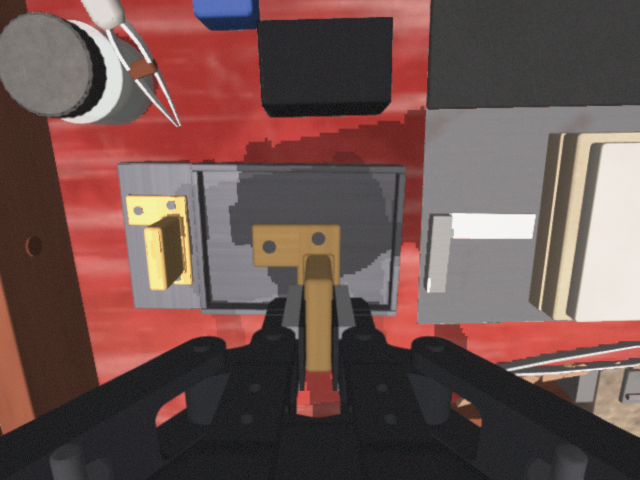

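move_arm(
  series=[
    [[0,0,-0.012,0,0,0,0.0],[0,0,-0.015,0,0,0,0.0],[0,0,-0.015,0,0,0,0.0],[0,0,-0.015,0,0,0,0.0],[0,0,-0.012,0,0,0,0.0],[0,0,-0.007,0,0,0,0.0],[0,0,-0.001,0,0,0,0.0],[0,0,0,0,0,0,0.0],[0,0,0,0,0,0,0.0]],
  ],
)

```text
clock: 15.77
position: [0.4821, 0.1506, 0.0027]
ee_rot: [-0.0, 1.0, -0.014, 0.001]
contact_force: [-0.3, -0.2, -0.1]
width: 0.0091
```

move_arm(
  series=[
    [[0,0,-0.001,0,0,0,0.0],[0,0,-0.001,0,0,0,0.0],[0,0,0,0,0,0,0.0]],
  ],
)

```text
clock: 16.02
position: [0.4816, 0.1507, 0.0006]
ee_rot: [-0.0, 1.0, -0.014, 0.0]
contact_force: [0.7, 0.3, -1.1]
width: 0.0086
```

move_arm(
  series=[
    [[0,0,-0.001,0,0,0,0.0],[0,0,-0.001,0,0,0,0.0],[0,0,0,0,0,0,0.0]],
  ],
)

```text
clock: 16.27
position: [0.4815, 0.1507, -0.0018]
ee_rot: [0.0, 1.0, -0.014, 0.0]
contact_force: [-0.5, 0.1, 0.4]
width: 0.0084
```

move_arm(
  series=[
    [[0,0,-0.001,0,0,0,0.0],[0,0,0,0,0,0,0.0]],
  ],
)

```text
clock: 16.43
position: [0.4814, 0.1508, -0.0018]
ee_rot: [0.0, 1.0, -0.014, 0.0]
contact_force: [-2.0, -1.0, 7.4]
width: 0.0089
```

Contact reads 7.4 N at the expected height. I'll release and lift.

move_arm(
  series=[
    [[0,0,0,0,0,0,0.025],[0,0,0,0,0,0,0.03],[0,0,0,0,0,0,0.03],[0,0,0,0,0,0,0.03],[0,0,0.01,0,0,0,0.03],[0,0,0.02,0,0,0,0.03],[0,0,0.025,0,0,0,0.03],[0,0,0.03,0,0,0,0.03],[0,0,0.03,0,0,0,0.03],[-0.01,0,0.03,0,0,0,0.03],[-0.01,0,0.03,0,0,0,0.03],[0,0,0,0,0,0,0.03],[0,0,0,0,0,0,0.03]],
  ],
)

```text
clock: 17.52
position: [0.4622, 0.1509, 0.1739]
ee_rot: [-0.0, 1.0, -0.014, 0.002]
contact_force: [-0.3, 0.1, -0.3]
width: 0.03
```

```bash
python3 - <<'E'
from h import *
im,s=grab('wrist','w13'); print(s['clock'],s['position'],s['contact_force'],s['qd'].round(3))
grab('side','side13'); crop('side13',250,190,140,210,2.8,'c12')
E
```

```text
17.5167 [0.46219917 0.1509182  0.17387627] [-0.32973607  0.14561385 -0.30597442] [-0.003  0.042  0.047 -0.001 -0.013 -0.002]
```

View pics/w13.png

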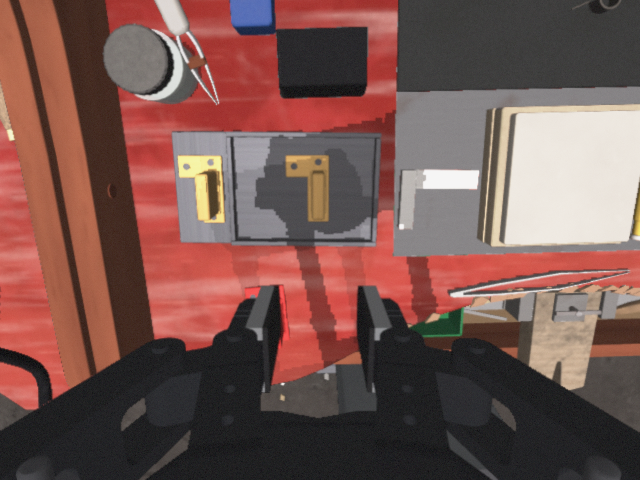

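View pics/c12.png

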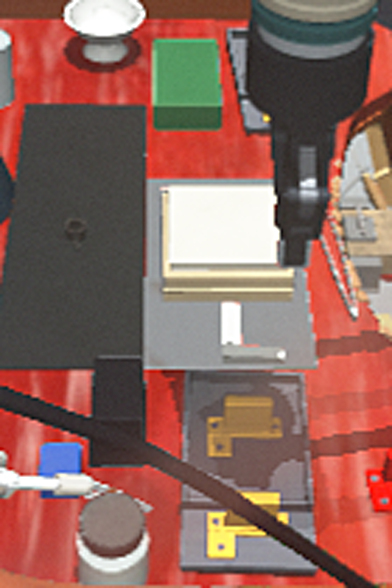

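Both brackets lie flat, each matching its sample. The wrist view shows the left one at (308,188), inside the bin and clear of its walls. The gripper touches nothing.

```bash
python3 -c "
from rig import manip
print(manip.sign_off())"
```

```text
the job is handed in; nothing more can be done
None
```

Both brass brackets are sorted and the job is handed in. The right-hand one is in the right-hand tray and the left-hand one is in the left-hand tray. The last move ended at about 17.5 s of the 51 s allowed.

- **Last checks:** the wrist and side pictures show each bracket flat on its bin floor, clear of the walls, tongue upright and turned like its sample. The robot was well clear of both. The right bracket was last looked at just after its release, at about 10 s. The final side picture has the arm in front of that bin.
- **Forces:** setting down read about 7 N each time, and no reading I took was higher.
- **What disagreed:** the first grasp closed on air. The pictures put the real fingertips about 25–30 mm behind the TCP rather than 11 mm ahead of it. I re-measured them, gripped about 30 mm lower and used that height for both brackets. The jaws then read 8.5–9 mm on the 10 mm tongue.
- **Bin centre:** the top and wrist views of the left bin differed by about 6 mm, so I placed the bracket using the mean.

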